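# Seat a taper-shank collet chuck in the bench spindle and tap it home

### The job

Take the taller of the two collet chucks from the wooden rack, press its tapered shank snugly into the socket of the bench spindle by hand so that its flange still stands a few millimetres clear of the socket face, and let go. Then pick up the plain hardwood block and drive the chuck down with it in light taps, at least two with the block lifted off between them and never a heavy blow, until the flange sits on the socket face all round. Lay the block flat on the bench again and leave the other things as they are.

Things in the scene. Friction and masses are not known exactly. Their poses are not given: they have to be found in the camera images.
- collet_chuck: Chuck to fit: bare steel, round, loose, 0.2-0.45 kg. Origin: centre of flange underside, z up its axis. Below: tapered shank 50 mm long, 30 mm across at the flange, 20 at the tip. Above: flange 48 mm across, 8 thick; then straight body 36 mm across, 8 to 56 mm above the origin, flat top that takes the taps. Starts upright in one of the rack's wells, flange on the rack's top; its yaw means nothing.
- stub_chuck: The other chuck, in the rack's other well: same shank and flange (same origin), but its 36 mm body ends only 30 mm above the flange's underside. Not wanted; leave it where it is.
- tool_rack: Fixed wooden block, 80 mm (its x) by 170 mm (its y) by 60 mm high, origin at the centre of its underside. Two upright wells of 37 mm at 42 mm to either side of its centre along its y hold the chucks loosely.
- spindle_stand: Fixed bench spindle: grey base plate 110 x 110 x 12 mm with a round steel nose 64 mm across (74 at the foot), rising to 90 mm. Origin: centre of its underside. The taper hole starts 4 mm below the top face, 27 mm across, narrows as the shank does and is lined with six stiffly sprung steel segments that spread and grip the shank.
- socket_face (a point): Centre of the flat ring on top of the spindle nose (64 mm outside, 38 inside, 90 mm above the bench), z up the socket axis; the flange must land on it. The shank first touches the segments with the flange about 13 mm above the face; the force to drive it then grows evenly to some 12-20 N, weight included, as the flange lands and stops dead. It sinks a few mm by its weight and stays by friction.
- wood_block: Plain rectangular hardwood block for tapping, 52 mm (its x) by 170 mm (its y) by 30 mm high, about 0.17 kg, loose, lying flat on the bench; origin at the centre of its underside. It is taken across its 52 mm width at the middle, and its flat underside does the tapping.
- masking_tape: Roll of masking tape, 105 mm across, 24 mm high, lying on the bench to the left; bystander.
- pine_caul: Small pine block with a screwed-on cleat, 52 x 72 x 33 mm, on the bench to the right; bystander.
Things that resemble listed ones, but are neither listed nor needed, are in the scene too. What is shaped like the collet_chuck but pink or turquoise is not meant.

How it is judged:
By the outcome, as a careful person would: the job done as asked, in the order asked, and still so for the second after the job is handed in, with the robot touching nothing.
It also fails if it takes over 67 s, if anything falls off the work surface, if the arm or the gripper's body presses on something with over 40 N, if the wrist force passes 120 N, or if a joint passes its speed limit or range.

### The arm

A 6-joint arm with a two-finger parallel gripper is mounted at the origin on a cart in front of the work surface, level with it; the furniture and walls round the work are solid. World frame = base frame: x ahead of the robot, y to its left, z up, the work surface at z = 0. Lengths are in m, angles in rad, forces in N, time in s.
With the tool pointing down it reaches from about 0.325 to 0.775 m from the base axis. Payload 9.3 kg.
Tool frame: the origin (TCP) lies on the centre line of the jaws, within the pads' length; the fingertips stand 8 mm ahead of it and the grasp point (between the pads) lies 11 mm behind it; z points along the fingers, y is the direction in which the jaws open and shut (so a half turn about z gives the same grasp; the last joint's range is limited). The gripper opens to 85 mm and grips with 20 to 120 N. Pads are 22 mm wide; open, the fingers measure 114 mm over their backs; the gripper's body (76 mm by 85 mm) begins 54 mm behind the grasp point. The pads swing forward as they close: fully open they stand 13 mm farther back than shut.
Start: joints at [1.192, 0.259, 0.021, 1.334, 0, 1.418], TCP at [0.123, 0.536, 0.211] pointing down, gripper open.
Joint ranges: [-3.04, 3.04], [-0.91, 1.82], [-1.04, 1.36], [-1.92, 1.95], [-1.52, 1.45], [-3.14, 3.14]. Speed limits (rad/s): [2.22, 2.22, 2.79, 3.14, 3.14, 3.14].

### API

Orientations are given as a 3x3 rotation matrix whose columns are the frame's x, y, z axes.
In Python, from cell import bot gives the robot as it stands. The module is installed in compiled form; this text tells all that it offers.
- The arm moves only by the tool move_arm, never from a script. Its argument "moves" is a list that holds one entry, the list of rows, each a list of 5 numbers: the shift along the tool's x, y, z in mm, then the turn about the tool's z in rad, then the closure in counts, from 0 (fully open) to 255 (shut). A call has 1 to 10 rows; each row is the pose to reach, as a shift and turn from the pose measured when the call began, along the tool's axes at that moment; what a row does not reach only later rows make up. A row lasts 1/8 s, in which the tool goes at most 62.5 mm and 10.7 degrees, less where a joint would pass 70% of its speed; a pose out of reach is approached as far as the arm can. A call with a gripper value outside its range is refused whole. The fingers move at their own pace and stop on an object; the grip force is fixed at half the most. Time passes only in rows, so rows that repeat a pose let the fingers close. It gives the time, the measured TCP pose, the force and the opening at its end, in the units of the state.
- bot.get_state(): the state, without advancing time (a new reading comes with each control period).
- bot.read_camera(name): name is "side" or "top"; returns the picture (400x640x3 uint8, red, green, blue); there is no depth.
- bot.camera_params(name): a dict with "fx", "fy", "cx", "cy" (pixels), "rvec" (rotation vector, rad) and "tvec" (3), from world to camera coordinates, as OpenCV has them. Camera axes: x right, y down, z forward; pixel columns grow to the right and rows downward; lengths in m; the calibration is good to about 2 mm. A picture is of the moment at which its call begins. camera_params takes no time and is no camera call.
- bot.hand_in(): hands the job in, once; it reports no verdict.
The state is a dict: "clock": time; "q": joint angles; "qd": joint speeds; "joint_torque": joint torques, N m; "eef_pos": TCP position; "eef_rot": TCP orientation; "contact_force": force on the tool from outside, world axes, zero at the start; "moment": the same for the moment, N m; "gripper_width": opening from 0.0 (shut) to 1.0 (fully open).
Only numpy, scipy, OpenCV 4.12 (cv2) and the standard library are available. Lean on these libraries where they do the work, as an engineer would, in place of code of your own. Each camera call takes 0.05 s, during which the arm holds its last target. There are 200 camera calls.

## Working session

There is one attempt and no reset: what is moved stays moved. The work goes in short steps, Python scripts to look and compute and a tool call to move; the robot and the scene stay as the last step left them, time stands still between calls to the robot, and variables do not carry over. Pictures are saved under pics/ and viewed, about 8 in all and at most 12, crops included, and the job is handed in when it is done.

Besides the shell and the picture viewer there is one more tool, called as name(argument=value, ...) on one line, values as JSON. move_arm: Moves the arm, as the interface text tells. Its arguments: {"type":"object","properties":{"moves":{"type":"array","items":{"type":"array","items":{"type":"array","items":{"type":"number"}}}}},"required":["moves"]}

```bash
mkdir -p pics; cat > h.py <<'E'
import numpy as np, cv2
from cell import bot
def cam(n):
    p=bot.camera_params(n); R=cv2.Rodrigues(np.array(p['rvec'],float))[0]; t=np.array(p['tvec'],float).ravel()
    return p,R,t
def ray(n,u,v):
    p,R,t=cam(n); d=R.T@np.array([(u-p['cx'])/p['fx'],(v-p['cy'])/p['fy'],1.]); return -R.T@t,d
def onz(n,u,v,z):
    c,d=ray(n,u,v); return c+d*(z-c[2])/d[2]
def proj(n,P):
    p,R,t=cam(n); q=R@np.array(P,float)+t; return np.array([p['fx']*q[0]/q[2]+p['cx'],p['fy']*q[1]/q[2]+p['cy']])
def tri(n1,a,n2,b):
    c1,d1=ray(n1,*a);c2,d2=ray(n2,*b); s=np.linalg.lstsq(np.c_[d1,-d2],c2-c1,rcond=None)[0]
    p,q=c1+d1*s[0],c2+d2*s[1]; return (p+q)/2,np.linalg.norm(p-q)
def snap(n,f):
    im=bot.read_camera(n)[:,:,::-1].copy(); cv2.imwrite('pics/'+f,im); return im
E
python3 - <<'E'
from h import *
a=snap('side','s0.png');b=snap('top','t0.png')
for n in('side','top'):
    p,R,t=cam(n);print(n,p['fx'],p['cx'],p['cy'],-R.T@t,R[2])
s=bot.get_state();print(s['clock'],s['eef_pos'],s['eef_rot'],s['contact_force'])
E
```

```text
side 468.92930500258564 316.3368768166316 207.60815109174916 [0.16054141 1.69001413 0.76204838] [ 0.18933483 -0.91530526 -0.35548362]
top 363.80147970488594 323.74828325820425 201.38626648863516 [ 0.43611988 -0.06793643  1.34948408] [ 0.06666789  0.00694228 -0.99775107]
0.1 [0.1230267  0.53578603 0.21021908] [[-9.74627227e-01  2.23833794e-01 -4.47524534e-04]
 [ 2.23834165e-01  9.74626601e-01 -1.12036125e-03]
 [ 1.85394604e-04 -1.19210586e-03 -9.99999272e-01]] [ 0.47849979  0.38043308 -0.04373224]
```

View pics/s0.png

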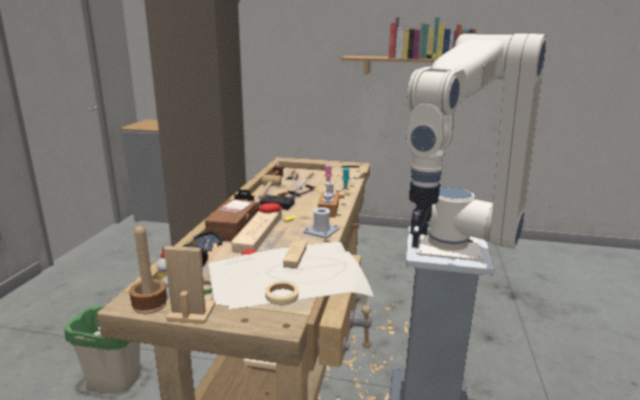

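View pics/t0.png

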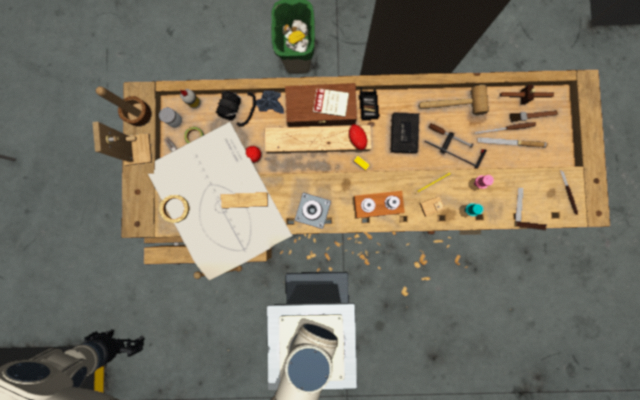

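Side view: the rack with its chucks is around (328,195), the spindle at (321,222), the block at (295,254) and the tape at (282,292). Top view: the block is at (245,200), the spindle at (313,210), the rack at (378,205) with wells at (368,205) and (393,203), the pine caul at (431,206) and the tape at (174,208). The pink (484,181) and turquoise (474,210) chucks are decoys. I'll enlarge this area next.

```bash
python3 - <<'E'
from h import *
a=cv2.imread('pics/s0.png');b=cv2.imread('pics/t0.png')
c1=cv2.resize(b[180:235,210:450],None,fx=3.3,fy=3.3,interpolation=cv2.INTER_CUBIC)
c2=cv2.resize(a[170:275,270:375],None,fx=3.3,fy=3.3,interpolation=cv2.INTER_CUBIC)
c3=cv2.resize(a[175:215,305:355],None,fx=8,fy=8,interpolation=cv2.INTER_CUBIC)
o=np.zeros((c1.shape[0]+c2.shape[0],800,3),np.uint8);o[:c1.shape[0],:c1.shape[1]]=c1;o[c1.shape[0]:,:c2.shape[1]]=c2
o[c1.shape[0]:c1.shape[0]+320,370:770]=c3
cv2.imwrite('pics/c0.png',o);print(o.shape,c1.shape)
E
```

```text
(528, 800, 3) (182, 792, 3)
```

View pics/c0.png

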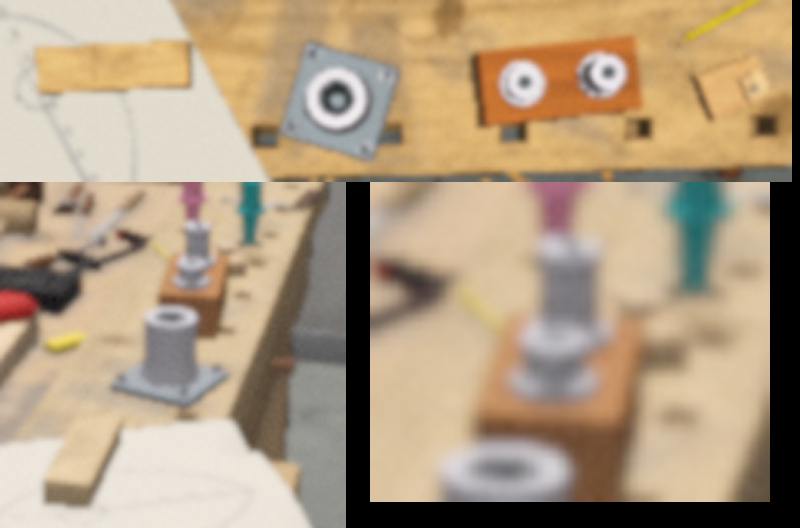

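The taller chuck is the right-hand one in the top view, top pixel (393,202) and side pixel (330,183): it is bare steel, and its body stands well above the one at (368,205), which is the stub. The pink and turquoise ones are decoys. Measuring now.

```bash
python3 - <<'E'
from h import *
a=cv2.imread('pics/s0.png');b=cv2.imread('pics/t0.png')
def comps(im,x0,x1,y0,y1,cond,name,minA=15):
    k=4; c=cv2.resize(im[y0:y1,x0:x1],None,fx=k,fy=k,interpolation=cv2.INTER_CUBIC)
    h=cv2.cvtColor(c,cv2.COLOR_BGR2HSV).astype(int); m=cond(h).astype(np.uint8)*255
    cs,_=cv2.findContours(m,cv2.RETR_EXTERNAL,cv2.CHAIN_APPROX_NONE)
    f=lambda p:(np.array(p)+.5)/k-.5+[x0,y0]
    out=[]
    for q in cs:
        A=cv2.contourArea(q)/k/k
        if A<minA: continue
        r=cv2.minAreaRect(q); e=cv2.fitEllipse(q)
        out.append((A,f(r[0]),np.array(r[1])/k,f(cv2.boxPoints(r)),f(e[0]),np.array(e[1])/k))
        print(name,'A',round(A),'rect',f(r[0]).round(2),(np.array(r[1])/k).round(1),'ell',f(e[0]).round(2),(np.array(e[1])/k).round(1),'x',f(q[:,0]).min(0).round(1),f(q[:,0]).max(0).round(1))
    return out
rk=comps(b,345,412,182,226,lambda h:(h[...,0]<14)&(h[...,1]>130),'rackT',100)
for o in rk: print(np.array([onz('top',*p,.06) for p in o[3]]).round(4).tolist(), onz('top',*o[1],.06))
st=comps(b,352,405,190,220,lambda h:(h[...,1]<70),'steelT')
sp=comps(b,290,336,185,235,lambda h:(h[...,2]>185)&(h[...,1]<60),'ringT')
for o in sp: print(onz('top',*o[4],.09))
bl=comps(b,215,275,188,214,lambda h:(h[...,1]>75),'blockT',100)
for o in bl: print(np.array([onz('top',*p,.03) for p in o[3]]).round(4).tolist(), onz('top',*o[1],.03))
bs=comps(a,280,312,236,272,lambda h:(h[...,1]>75),'blockS',100)
for T in(170,185,200): comps(a,305,340,210,228,lambda h:(h[...,2]>T)&(h[...,1]<60),f'ringS{T}')
for T in(120,150,170,185): comps(a,318,345,178,206,lambda h:(h[...,2]>T)&(h[...,1]<60),f'chS{T}')
g=cv2.cvtColor(b,cv2.COLOR_BGR2GRAY);print(g[191:215,356:404])
g=cv2.cvtColor(a,cv2.COLOR_BGR2GRAY);print(g[178:204,320:342])
E
```

```text
rackT A 992 rect [378.43 204.66] [22.6 48.5] ell [378.15 204.26] [23.7 58.9] x [353.6 191.4] [403.1 217.1]
[[0.539, -0.1637, 0.06], [0.5533, -0.3354, 0.06], [0.4735, -0.341, 0.06], [0.4592, -0.17, 0.06]] [ 0.5061948  -0.25253993  0.06      ]
steelT A 145 rect [367.75 204.88] [13.5 13.8] ell [367.7  204.81] [13.5 13.7] x [360.9 198.1] [374.6 211.6]
steelT A 152 rect [391.88 202.25] [13.2 14.5] ell [391.85 202.12] [13.3 14.5] x [384.6 195.6] [399.1 208.9]
ringT A 259 rect [311.3  208.98] [18.4 17.9] ell [311.24 208.95] [18.  18.4] x [302.1 199.6] [320.4 218.1]
[ 0.49501804 -0.01524052  0.09      ]
blockT A 704 rect [247.98 198.92] [18.1 55.1] ell [247.6  198.76] [17.2 62. ] x [220.1 187.6] [274.4 207.9]
[[0.5627, 0.3208, 0.03], [0.5823, 0.1206, 0.03], [0.5166, 0.1136, 0.03], [0.497, 0.3131, 0.03]] [0.53962505 0.21700842 0.03      ]
ringS170 A 19 rect [334.08 225.97] [10.9  4.1] ell [333.59 225.75] [ 3.7 10.9] x [329.1 222.9] [339.4 227.4]
ringS170 A 74 rect [314.51 216.07] [12.7 29.9] ell [316.23 217.91] [14.  24.8] x [304.6 209.6] [328.9 227.4]
ringS185 A 26 rect [310.25 221.8 ] [ 5.7
[... 2621 characters left out ...]
3 144 142 146 149 155 156 145
  123 110 112 117]
 [172 163 160 155 138 127 129 134 131 125 122 132 146 156 155 158 156 142
  121 110 112 118]
 [167 162 168 166 149 130 126 122 119 116 126 144 164 164 163 158 155 137
  123 129 142 147]
 [164 163 172 178 165 150 136 125 122 128 145 166 177 168 162 159 151 134
  135 159 177 185]
 [158 157 163 173 173 165 147 134 130 141 161 172 172 163 158 159 148 129
  137 172 192 198]
 [159 154 155 156 159 154 141 131 129 137 149 155 157 156 160 157 143 119
  138 174 194 199]
 [157 154 154 152 145 140 133 131 129 134 140 146 153 156 159 153 137 113
  136 172 192 193]
 [143 145 145 145 143 138 137 137 135 136 142 145 152 156 156 150 129 106
  133 174 186 179]]
```

```bash
python3 - <<'E'
from h import *
a=cv2.imread('pics/s0.png');b=cv2.imread('pics/t0.png')
np.set_printoptions(linewidth=250,threshold=100000)
def edges(n,im,v,u0,u1):
    h=cv2.cvtColor(im,cv2.COLOR_BGR2HSV)[...,1].astype(int)[v,u0:u1]; return h
print('side spindle sat');
for v in range(206,238,2): print(v,edges('s',a,v,300,342))
print('side tall sat')
for v in range(180,200,1): print(v,edges('s',a,v,318,342))
print('top tall V'); V=cv2.cvtColor(b,cv2.COLOR_BGR2HSV)
for v in range(193,212): print(v,V[v,382:402,1],V[v,382:402,2])
for nm,c in(('tall',(.5097,-.2944)),('stub',(.5027,-.2106)),('sp',(.495,-.0152))):
    for z in((.06,.068,.116) if nm!='sp' else (.012,.09)): print(nm,z,proj('top',(*c,z)).round(1),proj('side',(*c,z)).round(1), proj('side',(c[0]+.018,c[1],z)).round(1))
for S in(90,100,110):
    m=(cv2.cvtColor(cv2.resize(b[190:212,215:272],None,fx=4,fy=4,interpolation=2),cv2.COLOR_BGR2HSV)[...,1]>S).astype(np.uint8)
    q=max(cv2.findContours(m,0,1)[0],key=cv2.contourArea);r=cv2.minAreaRect(q)
    bx=(cv2.boxPoints(r)+.5)/4-.5+[215,190];P=np.array([onz('top',*p,.03) for p in bx]);print(S,r,P.mean(0),P[:,:2].round(4).tolist())
m=(cv2.cvtColor(cv2.resize(a[236:272,280:312],None,fx=4,fy=4,interpolation=2),cv2.COLOR_BGR2HSV)[...,1]>75).astype(np.uint8)
q=max(cv2.findContours(m,0,1)[0],key=cv2.contourArea);print((cv2.approxPolyDP(q,6,True)[:,0]/4+[280,236]).tolist())
E
```

```text
side spindle sat
206 [ 72  70  71  69  68  66  69  68  70  71  68  69  69  68  67  69  73  79  82  84  89  88  93  94  99 105 115 123 138 139 129 141 133 136 136 141 129 103  75  65  62  64]
208 [ 71  71  69  66  68  68  71  69  70  69  70  69  67  59  51  40  31  24  10   7   8   7   8   8   8  11  16  21  39  87 120 140 139 141 138 131 115  78  63  58  57  56]
210 [ 71  70  69  68  68  69  71  70  71  71  69  65  60  41  16   6   5   5   6   7   6   8   8   8   7   7   6   5   5  16  65 119 142 145 140 130  97  70  58  56  55  60]
212 [ 68  70  69  70  69  67  69  69  67  67  66  66  62  48  17   7   7   8   6   7   9   8   8   8   7   5   6   8   6  17  66 121 137 144 138 120  98  74  66  63  64  64]
214 [ 70  71  69  70  71  70  69  69  66  64  62  63  61  58  34   8   8   7   9   8   8   6   8  10   7  10   7   8  13  46 105 131 128 147 138 126 100  86  81  78  76  71]
216 [ 72  73  76  77  76  75  78  73  68  65  63  62  60  54  35   4   6   6  10   6  10  10   8  10   8   8  11  11  15  48  92 114 120 118 119  97  81  77  78  76  76  70]
218 [72 76 77 76 78 84 82 78 77 71 71 6
[... 6687 characters left out ...]
625, 40.528526306152344), (56.054779052734375, 185.9263916015625), 87.1014175415039) [0.53693314 0.23176606 0.03      ] [[0.5602, 0.3177], [0.5649, 0.148], [0.5137, 0.1461], [0.509, 0.3153]]
100 ((117.3203353881836, 40.49639129638672), (54.03155517578125, 183.83535766601562), 87.0643310546875) [0.53695996 0.23175692 0.03      ] [[0.5593, 0.3167], [0.564, 0.1489], [0.5147, 0.147], [0.5099, 0.3144]]
110 ((117.31954193115234, 40.77560806274414), (51.489009857177734, 181.8975830078125), 87.0262680053711) [0.5367022  0.23175872 0.03      ] [[0.5578, 0.3158], [0.5626, 0.1498], [0.5156, 0.1479], [0.5108, 0.3135]]
[[300.0, 256.25], [296.25, 261.5], [285.0, 260.75], [284.75, 265.75], [295.75, 267.0]]
```

```bash
cat >> h.py <<'E'
def goal(P,yaw=0.):
    s=bot.get_state();R=np.array(s['eef_rot']).reshape(3,3);p=np.array(s['eef_pos'])
    d=R.T@(np.array(P)-p)*1000; w=R.T@np.array([np.cos(yaw),np.sin(yaw),0]); th=np.arctan2(-w[0],w[1])
    print('t',round(s['clock'],2),'pos',p.round(4),'F',np.round(s['contact_force'],2),'w',round(s['gripper_width'],3),'| shift',d.round(1),'turn',round(th,3))
E
python3 - <<'E'
from h import *
print(onz('top',393.9,201.9,.116),tri('top',(393.9,201.8),'side',(329.5,182.9)))
print('ring',tri('top',(311.2,209),'side',(321.4,210.3)), 'blk',tri('top',(247.0,198.7),'side',(293,254)))
goal((.45,.2,.21))
E
```

```text
[ 0.51133331 -0.29723811  0.116     ] (array([ 0.51209189, -0.29741432,  0.11481599]), np.float64(0.0007012077640797178))
ring (array([ 0.49373923, -0.01529589,  0.09015638]), np.float64(0.0022030380676545214)) blk (array([0.54442223, 0.22590956, 0.00788893]), np.float64(0.004407592233083984))
t 0.1 pos [0.123  0.5358 0.2102] F [ 0.48  0.38 -0.04] w 0.999 | shift [-393.8 -254.1    0.4] turn 1.345
```

move_arm(moves=[[[-49, -32, 0, 0.09, 0], [-98, -64, 0, 0.18, 0], [-148, -95, 0, 0.27, 0], [-197, -127, 0, 0.36, 0], [-246, -159, 0, 0.45, 0], [-296, -190, 0, 0.54, 0], [-345, -222, 0, 0.63, 0], [-394, -254, 0, 0.72, 0], [-394, -254, 0, 0.72, 0]]])

```text
clock: 1.23
eef_pos: [0.4524, 0.1972, 0.2097]
eef_rot: [[-0.58, 0.815, -0.001], [0.815, 0.58, -0.002], [-0.001, -0.002, -1.0]]
contact_force: [-0.5, 0.6, -0.6]
gripper_width: 1.0
```

```bash
python3 - <<'E'
from h import *
goal((.5117,-.2968,.20))
E
```

```text
t 1.23 pos [0.4524 0.1972 0.2097] F [-0.47  0.65 -0.56] w 1.0 | shift [-436.8 -238.2   10.5] turn 0.619
```

move_arm(moves=[[[-48, -26, 0, 0.07, 0], [-97, -53, 0, 0.14, 0], [-146, -79, 0, 0.21, 0], [-194, -106, 0, 0.28, 0], [-243, -132, 0, 0.35, 0], [-291, -159, 0, 0.42, 0], [-340, -185, 0, 0.49, 0], [-388, -212, 0, 0.56, 0], [-437, -238, 5, 0.619, 0], [-437, -238, 10, 0.619, 0]]])

```text
clock: 2.48
eef_pos: [0.512, -0.2994, 0.199]
eef_rot: [[0.003, 1.0, -0.002], [1.0, -0.003, -0.001], [-0.001, -0.002, -1.0]]
contact_force: [-0.1, 0.1, 0.6]
gripper_width: 0.997
```

```bash
python3 - <<'E'
from h import *
goal((.5117,-.2968,.086))
E
```

```text
t 2.48 pos [ 0.512  -0.2994  0.199 ] F [-0.07  0.07  0.6 ] w 0.997 | shift [ 2.80e+00 -1.00e-01  1.13e+02] turn -0.003
```

move_arm(moves=[[[3, 0, 40, 0, 0], [3, 0, 80, 0, 0], [3, 0, 105, 0, 0], [3, 0, 113, 0, 0], [3, 0, 113, 0, 0], [3, 0, 113, 0, 60], [3, 0, 113, 0, 100], [3, 0, 113, 0, 140], [3, 0, 113, 0, 180], [3, 0, 113, 0, 255]]])

```text
clock: 3.72
eef_pos: [0.5122, -0.2969, 0.0869]
eef_rot: [[0.004, 1.0, -0.001], [1.0, -0.004, -0.002], [-0.002, -0.001, -1.0]]
contact_force: [0.4, 0.3, 4.7]
gripper_width: 0.386
```

```bash
python3 - <<'E'
from h import *
goal((.5117,-.2968,.086))
a=snap('side','s1.png');b=snap('top','t1.png')
c1=cv2.resize(b[170:230,340:420],None,fx=5,fy=5,interpolation=2);c2=cv2.resize(a[145:225,295:375],None,fx=5,fy=5,interpolation=2)[:300]
cv2.imwrite('pics/c1.png',np.hstack([c1,c2]))
E
```

```text
t 3.73 pos [ 0.5122 -0.2969  0.0869] F [0.4  0.29 4.72] w 0.386 | shift [ 0.1 -0.5  0.9] turn -0.004
```

View pics/c1.png

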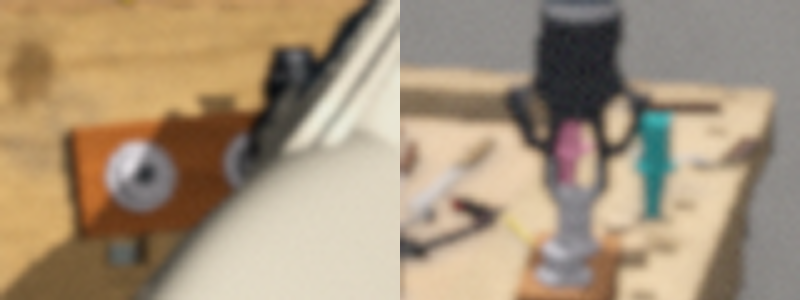

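The left half shows the stub untouched at crop (140,175). In the right half the fingers are on either side of the tall chuck's body at crop (575,200). I'll let the grip settle and then lift.

move_arm(moves=[[[0, 0, 0, 0, 255], [0, 0, 0, 0, 255], [0, 0, 0, 0, 255], [0, 0, -3, 0, 255], [0, 0, -20, 0, 255], [0, 0, -50, 0, 255], [0, 0, -90, 0, 255], [0, 0, -120, 0, 255], [0, 0, -120, 0, 255], [0, 0, -120, 0, 255]]])

```text
clock: 5.08
eef_pos: [0.5119, -0.2963, 0.2052]
eef_rot: [[0.003, 1.0, -0.003], [1.0, -0.003, -0.001], [-0.001, -0.003, -1.0]]
contact_force: [0.8, 0.0, -3.7]
gripper_width: 0.386
```

```bash
python3 - <<'E'
from h import *
goal((.494,-.0153,.207))
a=snap('side','s2.png')
c2=cv2.resize(a[115:215,285:385],None,fx=6,fy=6,interpolation=2)
cv2.imwrite('pics/c2.png',c2)
E
```

```text
t 5.08 pos [ 0.5119 -0.2963  0.2052] F [ 0.77  0.02 -3.72] w 0.386 | shift [280.9 -18.9  -1.9] turn -0.003
```

View pics/c2.png

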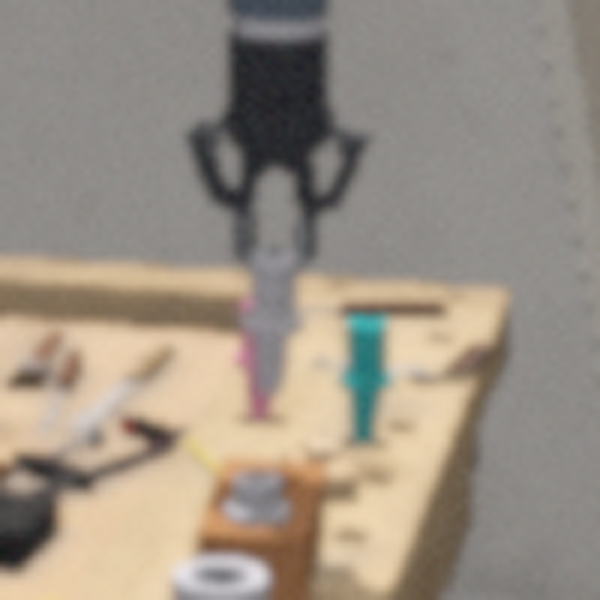

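```bash
python3 - <<'E'
from h import *
for z in(.178,.197,.2052,.2162,.234): print(z,proj('side',(.512,-.2963,z)),(proj('side',(.512,-.2963,z))-[285,115])*6)
p=tri('side',(285+274/6,115+315/6),'side',(0,0)) if 0 else None
E
```

```text
0.178 [329.8625542 169.4794632] [269.17532518 326.87677922]
0.197 [329.95697046 165.36314077] [269.74182276 302.17884464]
0.2052 [329.99790772 163.57837451] [269.98744632 291.47024709]
0.2162 [330.05300387 161.17631454] [270.31802323 277.05788727]
0.234 [330.14259992 157.27014207] [270.8555995  253.62085245]
```

```bash
python3 - <<'E'
import cv2
a=cv2.imread('pics/s2.png');h=cv2.cvtColor(a,cv2.COLOR_BGR2HSV)
for v in range(148,174): print(v,h[v,320:342,1],h[v,320:342,2])
E
```

```text
148 [12 10 12 19 26 20  4  5  6  9 11  9  9 12 10  0 28 14 17  9 15  8] [105  80  63  53  49  51  68 106 130 140 144 144 137 125  98  62  46  53
  59  59  68  91]
149 [ 8 11  5  3 20 26  6  9  6 11 11  9  9 10  7  3 19 19 12  9 11  7] [127 114  94  77  64  60  79 113 135 144 144 144 141 133 111  77  55  53
  66  83  92 110]
150 [11  8 10  7  9 15  6  9 10  9  9  9  7 13 12  6 16  7  8 11 10 12] [142 135 124 109  83  69  83 110 132 139 143 143 141 139 123  90  62  70
  96 115 127 131]
151 [11  9  9  6  5  6  9  7  8 11  9 11  7 11  6  5  7  9 11 11  9  5] [141 141 136 119  93  84  89 106 129 141 140 143 142 138 121  95  72  88
 120 137 141 140]
152 [13 12  9  8  3  8  3 10 12 11 11  9 11 10  4  5  3  3  8 11  9 11] [142 143 138 122  97  90  92 103 131 142 145 142 141 134 116  99  79  98
 127 140 145 144]
153 [11  9 11  6  8  9  8  7 10  9 11  9  7  8  5  3  6  8 10 11 11  7] [144 142 141 121  94  83  90 106 131 141 142 142 140 129 110 100  82 100
 129 144 142 143]
154 [11  9 11 10  3  9  6  8 10 12 13  9  9  8  7  5  6  8 10  9  9  9] [142 143 141 123  97  86  87 101 130 143 142 143 1
[... 2437 characters left out ...]
44 145 145 148 169 196 220 227
 226 225 221 208]
170 [76 75 77 76 72 57 44 25 11  6  9  5 14 38 53 59 64 64 65 65 63 60] [191 180 175 172 167 157 149 141 137 139 137 141 149 169 193 213 224 230
 230 228 223 210]
171 [69 68 68 69 71 65 61 36 13  7  6 11 32 53 59 62 63 62 60 63 63 61] [219 216 214 212 201 180 159 142 133 137 135 137 160 192 216 227 231 233
 233 232 227 213]
172 [66 63 65 61 63 65 71 49 15  8  6 11 39 60 61 63 62 61 60 60 62 60] [229 230 230 230 219 193 165 146 135 134 132 141 170 205 225 232 235 235
 233 233 230 218]
173 [65 62 62 60 59 67 75 55 19  6  6 14 44 57 61 61 60 59 59 59 60 59] [232 233 234 233 224 199 173 149 136 134 133 142 175 209 229 234 234 233
 230 231 231 220]
```

```bash
python3 - <<'E'
from h import *
for z in(.148,.203,.233,.269,.3): print(z,proj('side',(.123,.536,z)))
a=cv2.imread('pics/s0.png');b=cv2.imread('pics/s1.png')
cv2.imwrite('pics/c3.png',np.hstack([cv2.resize(a[180:260,380:460],None,fx=5,fy=5,interpolation=2),cv2.resize(b[145:225,290:370],None,fx=5,fy=5,interpolation=2)]))
for z in(.06,.079,.087,.116): print(z,(proj('side',(.512,-.2969,z))-[290,145])*5)
E
```

```text
0.148 [415.59770539 273.58631688]
0.203 [417.39772628 255.30393136]
0.233 [418.40353437 245.08817696]
0.269 [419.63363128 232.59437415]
0.3 [420.71367274 221.62464901]
0.06 [196.56752753 247.09232598]
0.079 [197.02146798 227.31751083]
0.087 [197.21346403 218.95366805]
0.116 [197.91377831 188.44617406]
```

View pics/c3.png

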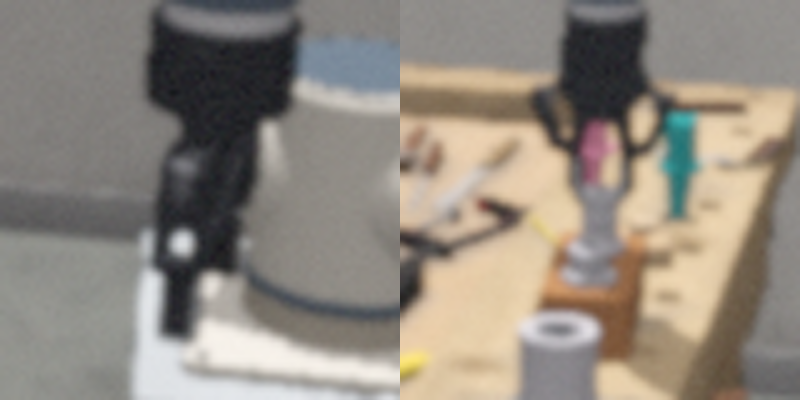

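The gripper's fingertips appear near z≈TCP+0.024 (crop right (600,190)), about 30 mm higher than the text says. The chuck is therefore held only by the top few mm of its body. I'll seat it lightly by its weight, regrip lower, and then press.

move_arm(moves=[[[40, -3, 0, 0, 255], [90, -6, 0, 0, 255], [140, -9, 0, 0, 255], [190, -13, 0, 0, 255], [235, -16, 0, 0, 255], [265, -18, 0, 0, 255], [278, -19, 0, 0, 255], [281, -19, 0, 0, 255], [281, -19, 15, 0, 255], [281, -19, 15, 0, 255]]])

```text
clock: 6.38
eef_pos: [0.493, -0.0159, 0.1881]
eef_rot: [[0.005, 1.0, -0.006], [1.0, -0.005, 0.0], [0.0, -0.006, -1.0]]
contact_force: [-0.3, -0.1, -3.2]
gripper_width: 0.385
```

```bash
python3 - <<'E'
from h import *
goal((.494,-.0153,.19))
a=snap('side','s4.png');b=snap('top','t4.png')
c1=cv2.resize(b[180:240,275:355],None,fx=5,fy=5,interpolation=2);c2=cv2.resize(a[160:240,280:360],None,fx=5,fy=5,interpolation=2)
o=np.zeros((400,800,3),np.uint8);o[:300,:400]=c1;o[:,400:]=c2;cv2.imwrite('pics/c4.png',o)
h=cv2.cvtColor(a,cv2.COLOR_BGR2HSV)
for v in range(180,220,2): print(v,h[v,308:336,1])
for z in(.05,.09,.112,.162): print(z,proj('side',(.494,-.0153,z)))
E
```

```text
t 6.38 pos [ 0.493  -0.0159  0.1881] F [-0.27 -0.07 -3.24] w 0.385 | shift [ 0.6  1.  -1.9] turn -0.005
180 [48 54 54 58 62 60 63 63 48 23 13  8 10  7  7  7  8 12  6 13 36 70 74 66
 65 68 68 68]
182 [59 60 61 63 63 62 62 63 63 56 35  7  9  9  5  9  7  6 22 50 68 67 71 68
 69 68 68 67]
184 [70 67 68 67 67 67 64 64 63 62 41 11  9  8  9  8  8 12 40 60 68 75 75 75
 73 70 68 63]
186 [77 55 69 68 72 72 69 62 65 60 36 11  9  7  7  7  6 14 50 66 67 68 69 70
 66 66 65 62]
188 [63 62 53 50 54 62 69 77 83 73 42  6  8  8  8 10  8 18 52 66 64 63 62 65
 64 64 62 63]
190 [58 53 57 58 61 67 67 65 62 50 22  5 11  4  9 11  8 11 42 55 62 66 66 66
 70 68 71 71]
192 [ 59  55  58  61  62  62  65  56  42  16   5   8   7  10   9   7   9   5
  10  30  56  66  72  85 100 102 101 101]
194 [ 57  59  62  63  65  64  65  61  57  50  33  10   9   7   7   9   7   8
   6   7   8  10  12  19  61 118 126 124]
196 [ 64  63  66  63  64  65  65  63  63  61  58  35   9   6   9   6   8   8
   6   7   7   7  11  31  88 120 122 122]
198 [ 65  66  67  67  65  66  64  66  64  64  60  38   9   6  11   8   8   8
   8  11  10   6
[... 621 characters left out ...]
210 [ 67  66  63  62  56  42  22   9   9   8   9   8  10   8  10   9   7   6
   7   8  12  35  89 127 134 136 129 129]
212 [ 65  65  62  61  59  49  28   8   7   8   9   9  11   8  10   7  11   9
  10   7   9  25  85 129 133 133 136 117]
214 [ 64  61  60  60  57  55  33  11   9   9  11   7   7   9   7   7  11   9
   8   8  16  46  98 134 141 133 132 112]
216 [ 65  62  61  59  55  50  30   7   8   7   9   6   9   5   9   9   4   9
   8  10  14  45  91 110 113 113 106  91]
218 [70 69 64 63 60 52 33  7  9  7  9 11  7  7  9  7  9  8  6  6 26 56 69 71
 73 71 69 67]
0.05 [320.90455792 219.62882131]
0.09 [321.05870233 210.3102989 ]
0.112 [321.14448899 205.12422048]
0.162 [321.34217471 193.1734865 ]
```

View pics/c4.png

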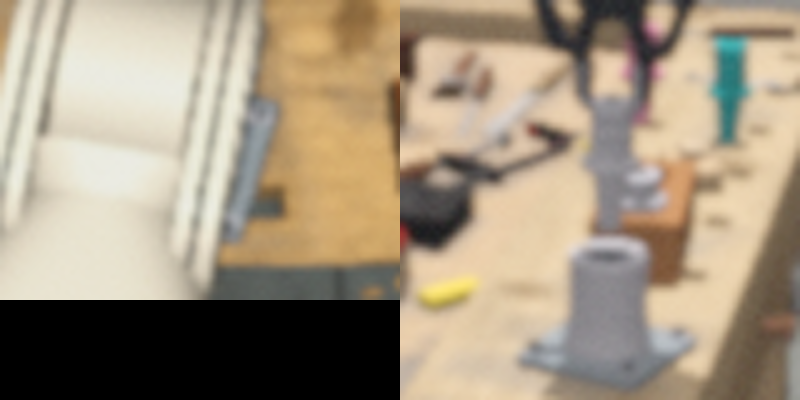

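The side view shows the shank tip at (321.4,204) over the ring centred at (321.5,212), so they are aligned in x. In the top view the arm hides the socket. Descending gently.

move_arm(moves=[[[0.5, 0, 10, 0, 255], [0.5, 0, 18, 0, 255], [0.5, 0, 25, 0, 255], [0.5, 0, 32, 0, 255], [0.5, 0, 39, 0, 255], [0.5, 0, 46, 0, 255], [0.5, 0, 50, 0, 255], [0.5, 0, 50, 0, 255]]])

```text
clock: 7.48
eef_pos: [0.4932, -0.0153, 0.1392]
eef_rot: [[0.005, 1.0, -0.005], [1.0, -0.005, -0.0], [-0.0, -0.005, -1.0]]
contact_force: [-0.2, -0.3, -3.3]
gripper_width: 0.382
```

move_arm(moves=[[[0, 0, 4, 0, 255], [0, 0, 7, 0, 255], [0, 0, 9, 0, 255], [0, 0, 10, 0, 255], [0, 0, 11, 0, 255], [0, 0, 12, 0, 255], [0, 0, 12, 0, 255]]])

```text
clock: 8.35
eef_pos: [0.4932, -0.0153, 0.1272]
eef_rot: [[0.005, 1.0, -0.005], [1.0, -0.005, -0.0], [-0.0, -0.005, -1.0]]
contact_force: [-1.0, 1.0, -1.9]
gripper_width: 0.381
```

move_arm(moves=[[[0, 0, 0, 0, 150], [0, 0, 0, 0, 100], [0, 0, 0, 0, 50], [0, 0, 0, 0, 20], [0, 0, 0, 0, 0], [0, 0, 0, 0, 0]]])

```text
clock: 9.1
eef_pos: [0.4932, -0.0153, 0.1272]
eef_rot: [[0.005, 1.0, -0.005], [1.0, -0.005, -0.0], [-0.0, -0.005, -1.0]]
contact_force: [-0.2, 0.4, 0.3]
gripper_width: 1.0
```

```bash
python3 - <<'E'
from h import *
goal((.4932,-.0153,.107))
a=snap('side','s5.png')
cv2.imwrite('pics/c5.png',cv2.resize(a[160:240,280:360],None,fx=6,fy=6,interpolation=2))
h=cv2.cvtColor(a,cv2.COLOR_BGR2HSV)
for v in range(190,214,1): print(v,h[v,308:336,1],h[v,321,2])
for z in(.09,.098,.106,.154,.15): print(z,proj('side',(.494,-.0153,z)))
E
```

```text
t 9.1 pos [ 0.4932 -0.0153  0.1272] F [-0.16  0.41  0.3 ] w 1.0 | shift [-0.   0.1 20.2] turn -0.005
190 [53 16  8 42 63 65 67 67 77 90 93 82 71 65 65 69 70 69 69 70 68 66 66 68
 62 32  5 46] 232
191 [44 31 27 53 64 67 65 62 65 76 87 88 81 75 79 88 86 83 81 80 78 76 77 75
 70 29 18 63] 230
192 [ 50  46  47  62  67  66  66  62  61  63  75  86  94  93  95 104  94  82
  74  71  72  71  74  78  73  40  41 101] 225
193 [ 56  55  58  63  66  65  63  61  59  57  57  66  83  94  96  90  70  48
  39  40  37  36  35  43  55  46  70 111] 209
194 [ 59  59  61  64  65  65  62  62  60  53  44  39  50  61  60  46  32  19
  13  13  10  10  11  13  32  64  95 119] 176
195 [ 59  62  64  64  64  65  65  62  59  49  31  15  10  14  14  14  12   7
   5   5   6   6   6  14  51  98 113 120] 150
196 [ 66  63  65  65  65  65  65  63  58  49  22   8   8   8   7   8   8   6
   9   6   7   4   6  29  84 118 120 121] 154
197 [ 65  65  65  67  64  65  64  63  61  50  22   7  12   8  10   9   9   7
   7   9   9   9  15  43  81 109 120 122] 151
198 [ 65  67  65  65  65  66  64  65  61  51  20   9   9   7   9   8  1
[... 1364 characters left out ...]
 10  22  55 111 139 130 136 131 139] 149
210 [ 67  66  64  62  61  52  33  14   7   7   6   7   7   7   6   8  10  10
   9   9  12  38  88 126 127 138 134 130] 140
211 [ 65  65  64  62  60  51  28   6   6   5   6   5  11   7   7   7   9   7
   7   5  11  23  81 126 134 142 135 122] 141
212 [ 65  62  63  64  60  53  28   8  10   8   5   8  10   8   7   7  10   7
   8   8   9  25  82 128 135 135 132 124] 151
213 [ 66  62  61  61  58  53  32   7   9   5   7   8   7   7   8   8   5  10
   9   7  11  38  92 126 135 132 122 122] 155
0.09 [321.05870233 210.3102989 ]
0.098 [321.08981402 208.42949792]
0.106 [321.12102098 206.54293703]
0.154 [321.31028837 195.101118  ]
0.15 [321.29438213 196.0627012 ]
```

View pics/c5.png

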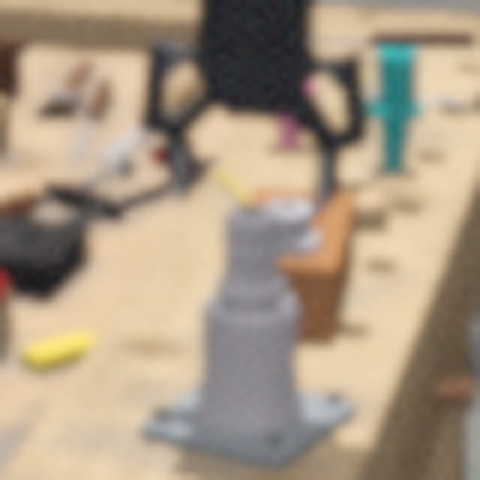

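The chuck now stands in the socket by its own weight, with its top at (322,194) and about 10 mm of clearance. The open fingers end well above its flange. Lowering to regrip it deeper on the body.

move_arm(moves=[[[0, 0, 10, 0, 0], [0, 0, 18, 0, 0], [0, 0, 24, 0, 0], [0, 0, 26, 0, 0], [0, 0, 26, 0, 60], [0, 0, 26, 0, 120], [0, 0, 26, 0, 180], [0, 0, 26, 0, 255], [0, 0, 26, 0, 255], [0, 0, 26, 0, 255]]])

```text
clock: 10.4
eef_pos: [0.4934, -0.0154, 0.1014]
eef_rot: [[0.005, 1.0, -0.004], [1.0, -0.005, -0.0], [-0.0, -0.004, -1.0]]
contact_force: [2.5, 0.5, 1.6]
gripper_width: 0.405
```

```bash
python3 - <<'E'
from h import *
goal((.4932,-.0153,.107))
a=snap('side','s6.png')
cv2.imwrite('pics/c6.png',cv2.resize(a[160:240,280:360],None,fx=6,fy=6,interpolation=2))
E
```

```text
t 10.4 pos [ 0.4934 -0.0154  0.1014] F [2.52 0.46 1.56] w 0.405 | shift [ 0.1 -0.2 -5.6] turn -0.005
```

View pics/c6.png

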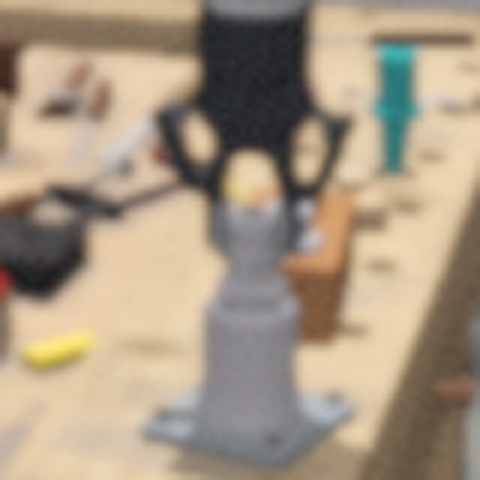

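The pads now overlap the upper half of the body, with tips at about crop (225,250). Pressing down about 5 mm slowly.

move_arm(moves=[[[0, 0, 0.8, 0, 255], [0, 0, 1.6, 0, 255], [0, 0, 2.4, 0, 255], [0, 0, 3.2, 0, 255], [0, 0, 3.2, 0, 255]]])

```text
clock: 11.08
eef_pos: [0.4935, -0.0154, 0.0984]
eef_rot: [[0.005, 1.0, -0.004], [1.0, -0.005, -0.0], [-0.0, -0.004, -1.0]]
contact_force: [1.3, -0.1, 5.1]
gripper_width: 0.403
```

move_arm(moves=[[[0, 0, 0.7, 0, 255], [0, 0, 1.4, 0, 255], [0, 0, 1.4, 0, 255]]])

```text
clock: 11.45
eef_pos: [0.4936, -0.0154, 0.0972]
eef_rot: [[0.005, 1.0, -0.003], [1.0, -0.005, -0.0], [-0.0, -0.003, -1.0]]
contact_force: [0.7, 0.6, 6.4]
gripper_width: 0.405
```

move_arm(moves=[[[0, 0, 0, 0, 200], [0, 0, 0, 0, 100], [0, 0, 0, 0, 50], [0, 0, 0, 0, 0], [0, 0, 0, 0, 0], [0, 0, -15, 0, 0], [0, 0, -50, 0, 0], [0, 0, -95, 0, 0], [0, 0, -110, 0, 0]]])

```text
clock: 12.58
eef_pos: [0.4948, -0.0155, 0.2097]
eef_rot: [[0.005, 1.0, 0.0], [1.0, -0.005, -0.001], [-0.001, 0.0, -1.0]]
contact_force: [-0.4, -0.4, -0.1]
gripper_width: 1.001
```

```bash
python3 - <<'E'
from h import *
goal((.5367,.2318,.18),np.deg2rad(1.6))
a=snap('side','s7.png')
h=cv2.cvtColor(a,cv2.COLOR_BGR2HSV)
for v in range(192,214,1): print(v,h[v,308:336,1],h[v,319:324,2])
for z in(.09,.094,.102,.15): print(z,proj('side',(.494,-.0153,z)))
E
```

```text
t 12.57 pos [ 0.4948 -0.0155  0.2097] F [-0.44 -0.37 -0.1 ] w 1.001 | shift [247.5  40.8  29.4] turn -0.032
192 [ 57  57  60  62  61  63  64  62  60  62  73  87  92  93 102 102  90  78
  74  73  74  71  73  83  98 102  99 103] [221 227 226 221 220]
193 [ 58  55  59  60  64  63  64  62  61  59  60  71  90 101 103  84  57  41
  36  37  37  34  38  52  87 117 120 118] [216 217 218 218 218]
194 [ 58  59  61  62  63  64  64  63  62  58  55  55  66  84  80  51  25  13
  12  10  10  11  12  19  60 115 128 123] [213 205 203 206 213]
195 [ 62  63  63  64  65  65  64  64  61  54  45  38  39  51  46  26  12   8
   6   5   6   6   8  15  66 118 124 122] [196 185 174 178 187]
196 [ 63  63  65  65  65  64  66  64  59  49  32  14  10  12  15   9   7   6
   7   7   6   6  11  31  88 118 122 122] [176 158 150 150 162]
197 [ 65  65  66  65  66  64  64  64  60  49  23   8   5   8   7   7  10   5
   8  10   9   9  13  45  80 107 119 122] [161 154 150 151 154]
198 [ 67  67  66  67  66  65  63  63  62  52  19   7   7  10  10   9  11   9
   8  10  10   6  11  26  49  83 112 122] [150 149 149 147 149]
199 [
[... 1543 characters left out ...]
5]
210 [ 68  66  64  63  60  51  30  12   6   7   7   9  10   5   9   7  11  10
   7   8  15  31  75 124 135 140 142 127] [149 148 143 142 140]
211 [ 66  65  64  62  60  53  27   9   7   5   9   7   9   7   9   7   9   7
  10   6  10  25  70 123 137 140 140 127] [145 147 143 143 139]
212 [ 65  64  63  61  59  51  31   8   5   7   5  11   8   8  10   8   7   9
   8   7  10  28  78 133 137 132 138 121] [156 153 152 152 150]
213 [ 64  62  62  61  61  55  34   5   7   9   7   8   7   8   8   8  10   8
   9   7  11  37  97 126 135 129 134 123] [154 153 156 155 157]
0.09 [321.05870233 210.3102989 ]
0.094 [321.07424629 209.37061675]
0.102 [321.10540556 207.48693912]
0.15 [321.29438213 196.0627012 ]
```

Pressed in: the push was 6.4 N plus the chuck's weight, and the top dropped about 1 px (≈4.5 mm), which leaves ≈5 mm clear. Now the block.

move_arm(moves=[[[50, 8, 0, 0, 0], [105, 17, 0, -0.01, 0], [160, 26, 0, -0.02, 0], [210, 35, 0, -0.032, 0], [240, 40, 20, -0.032, 0], [247.5, 41, 70, -0.032, 0], [247.5, 41, 120, -0.032, 0], [247.5, 41, 165, -0.032, 0], [247.5, 41, 180, -0.032, 0], [247.5, 41, 180, -0.032, 0]]])

```text
clock: 13.88
eef_pos: [0.5368, 0.2314, 0.0293]
eef_rot: [[-0.027, 1.0, -0.001], [1.0, 0.027, -0.002], [-0.002, -0.001, -1.0]]
contact_force: [-0.5, -0.4, 0.1]
gripper_width: 1.001
```

```bash
python3 - <<'E'
from h import *
goal((.5367,.2318,-.012),np.deg2rad(1.6))
a=snap('side','s8.png')
cv2.imwrite('pics/c8.png',cv2.resize(a[190:280,250:350],None,fx=6,fy=6,interpolation=2))
for z in(0,.03): print(z,((proj('side',(.5367,.2318,z))-[250,190])*6).round(),[((proj('side',(.5367+d,.2318,z+.02))-[250,190])*6).round() for d in(-.045,.045)])
E
```

```text
t 13.88 pos [0.5368 0.2314 0.0293] F [-0.5  -0.39  0.15] w 1.001 | shift [ 0.5 -0.  41.3] turn -0.001
0 [272. 402.] [array([346., 380.]), array([199., 364.])]
0.03 [272. 357.] [array([346., 334.]), array([198., 318.])]
```

View pics/c8.png

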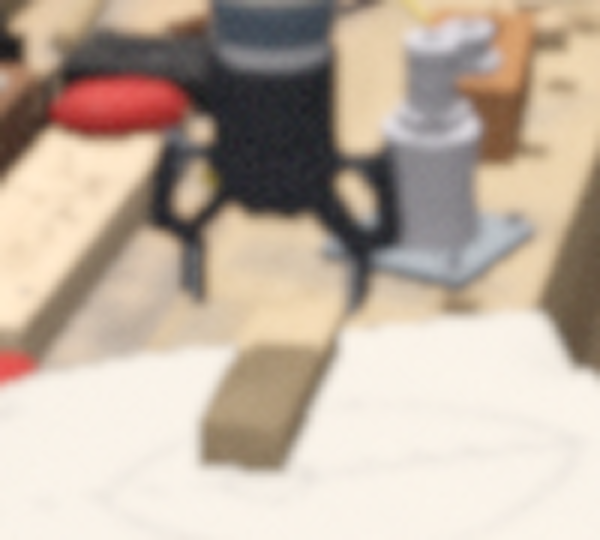

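The open tips are at crop (198,298) and (352,305), about z=0.066 = TCP+0.037, centred on the block, which is clear below them. The offset is the same as before, so I'm lowering about 47 mm.

move_arm(moves=[[[0, 0, 12, 0, 0], [0, 0, 22, 0, 0], [0, 0, 29, 0, 0], [0, 0, 33, 0, 0], [0, 0, 36, 0, 0], [0, 0, 36, 0, 0]]])

```text
clock: 14.68
eef_pos: [0.5377, 0.2316, -0.0055]
eef_rot: [[-0.027, 1.0, 0.001], [1.0, 0.027, -0.001], [-0.001, 0.001, -1.0]]
contact_force: [0.0, 0.2, -0.3]
gripper_width: 0.999
```

move_arm(moves=[[[0, 0, 4, 0, 0], [0, 0, 8, 0, 0], [0, 0, 12, 0, 0], [0, 0, 12, 0, 0], [0, 0, 12, 0, 40], [0, 0, 12, 0, 80], [0, 0, 12, 0, 120], [0, 0, 12, 0, 255], [0, 0, 12, 0, 255], [0, 0, 12, 0, 255]]])

```text
clock: 15.92
eef_pos: [0.538, 0.2316, -0.0171]
eef_rot: [[-0.027, 1.0, 0.002], [1.0, 0.027, -0.001], [-0.001, 0.002, -1.0]]
contact_force: [-1.2, 0.0, 5.6]
gripper_width: 0.594
```

move_arm(moves=[[[0, 0, 0, 0, 255], [0, 0, -3, 0, 255], [0, 0, -20, 0, 255], [0, 0, -60, 0, 255], [0, 0, -110, 0, 255], [0, 0, -160, 0, 255], [0, 0, -195, 0, 255], [0, 0, -200, 0, 255], [0, 0, -200, 0, 255]]])

```text
clock: 17.05
eef_pos: [0.5372, 0.2317, 0.182]
eef_rot: [[-0.027, 1.0, 0.001], [1.0, 0.027, -0.001], [-0.001, 0.001, -1.0]]
contact_force: [0.2, -0.2, -1.9]
gripper_width: 0.597
```

```bash
python3 - <<'E'
from h import *
goal((.4935,-.0153,.16),np.deg2rad(1.6))
a=snap('side','s9.png')
# block front face mask near expected
for z in(.2,.23): print(z,[proj('side',(.538+d,.2316+.085,z)).round(1).tolist() for d in(-.026,.026)],proj('side',(.538,.2316-.085,z)))
h=cv2.cvtColor(a,cv2.COLOR_BGR2HSV)
for v in range(175,215,2): print(v,h[v,275:320,1])
E
```

```text
t 17.05 pos [0.5372 0.2317 0.182 ] F [ 0.18 -0.21 -1.86] w 0.597 | shift [-245.7  -50.5   22.3] turn -0.001
0.2 [[295.9, 214.1], [280.5, 212.7]] [300.60628092 196.5120963 ]
0.23 [[295.9, 205.5], [280.4, 204.1]] [300.6056223  188.58386276]
175 [80 50  4 22 17 12 11 41 56 46 27 17 25 21 16 16 27 33 31 33 21  6 35 36
 29 49 40 42 33 29 42 29 13 28 39 48 59 59 52 59 65 64 62 63 65]
177 [86 76 28 16 12 15 50 67 68 68 63 38 16 38 27 21 36 28 22 24 36 30 24 23
 27 46 42 47 17 29 34 45 46 35 11 10 23 18 12 65 71 67 64 62 63]
179 [87 86 48 14  4 57 71 68 63 61 65 65 68 19 28 43 24 28 43 17 27 22 40 30
 22 41 27  5 12 26 27 28 35 41 36 17  8 10 53 74 70 65 62 62 64]
181 [88 84 66 20 30 59 73 68 63 63 65 71 72 44 33  6 34 32 20 39 35 48 34 34
 36 29 24 16 23 35 41 43 53 55 60 65 43  9 64 73 68 64 62 63 65]
183 [89 80 74 26 32 38 73 72 64 65 66 72 70 19 21 41 50 46 45 54 57 41 18 18
  4 10 23 31  9 43 59 61 63 64 66 70 57 61 74 70 63 62 63 63 64]
185 [ 57  53  53  27  26   0  39  62  60  65  65  66  21  52  65  63  48  37
  42  50  53  39  23  17  16  18   8  36  27  54  93 103  84  68  55  38
 
[... 1646 characters left out ...]
167 166 174 178 172 156 114  87  80  76  79  81  78  80  76  79  78  80
  79  78  78  81  78  83  80  77  73  70  65  64  65  64  65  67  67  66
  66  65  63  58  47  28  15   9   7]
209 [190 186 176 184 167 122  98  83  83  79  81  82  83  81  79  78  80  82
  78  82  83  82  83  81  81  75  69  66  65  67  65  66  65  67  67  66
  63  59  48  29  17   9   5   7   4]
211 [129 124 114 115 107  90  80  80  81  82  84  84  81  81  80  77  80  79
  83  79  83  81  80  80  74  68  65  66  66  65  65  66  66  66  63  62
  62  57  36  13   5   5   7   6   6]
213 [59 63 67 74 74 76 79 81 76 78 80 79 81 80 80 80 81 83 87 88 84 82 80 73
 68 66 64 65 65 64 66 67 65 63 64 61 61 59 50 28  5  9  7  7  6]
```

move_arm(moves=[[[-40, -8, 0, 0, 255], [-90, -18, 0, 0, 255], [-140, -29, 0, 0, 255], [-190, -39, 0, 0, 255], [-225, -46, 0, 0, 255], [-242, -50, 0, 0, 255], [-246, -50.5, 0, 0, 255], [-246, -50.5, 20, 0, 255], [-246, -50.5, 38, 0, 255], [-246, -50.5, 38, 0, 255]]])

```text
clock: 18.35
eef_pos: [0.4925, -0.0146, 0.1425]
eef_rot: [[-0.029, 1.0, -0.003], [1.0, 0.029, -0.001], [-0.001, -0.003, -1.0]]
contact_force: [0.1, -0.1, -1.9]
gripper_width: 0.595
```

```bash
python3 - <<'E'
from h import *
goal((.4935,-.0153,.1335),np.deg2rad(1.6))
E
```

```text
t 18.35 pos [ 0.4925 -0.0146  0.1425] F [ 0.05 -0.12 -1.86] w 0.595 | shift [-0.8  1.   8.9] turn 0.001
```

move_arm(moves=[[[-0.5, 1, 4, 0, 255], [-0.5, 1, 7, 0, 255], [-0.5, 1, 9, 0, 255], [-0.5, 1, 11, 0, 255]]])

```text
clock: 18.85
eef_pos: [0.4941, -0.0151, 0.1321]
eef_rot: [[-0.029, 1.0, -0.001], [1.0, 0.029, -0.001], [-0.001, -0.001, -1.0]]
contact_force: [-0.1, -0.0, 7.3]
gripper_width: 0.599
```

move_arm(moves=[[[0, 0, -6, 0, 255], [0, 0, -12, 0, 255], [0, 0, -12, 0, 255], [0, 0, -6, 0, 255], [0, 0, -2, 0, 255], [0, 0, 0, 0, 255], [0, 0, 1.3, 0, 255], [0, 0, 1.5, 0, 255]]])

```text
clock: 19.85
eef_pos: [0.4942, -0.015, 0.1311]
eef_rot: [[-0.029, 1.0, -0.001], [1.0, 0.029, -0.001], [-0.001, -0.001, -1.0]]
contact_force: [-2.9, 0.2, 6.2]
gripper_width: 0.593
```

move_arm(moves=[[[0, 0, -6, 0, 255], [0, 0, -12, 0, 255], [0, 0, -12, 0, 255], [0, 0, -6, 0, 255], [0, 0, -2, 0, 255], [0, 0, 0, 0, 255], [0, 0, 1.3, 0, 255], [0, 0, 1.8, 0, 255], [0, 0, 1.8, 0, 255]]])

```text
clock: 20.98
eef_pos: [0.4942, -0.0151, 0.13]
eef_rot: [[-0.029, 1.0, 0.0], [1.0, 0.029, -0.001], [-0.001, 0.0, -1.0]]
contact_force: [-3.0, 0.5, 8.8]
gripper_width: 0.599
```

move_arm(moves=[[[0, 0, -6, 0, 255], [0, 0, -12, 0, 255], [0, 0, -12, 0, 255], [0, 0, -6, 0, 255], [0, 0, -2, 0, 255], [0, 0, 0, 0, 255], [0, 0, 1.2, 0, 255], [0, 0, 1.8, 0, 255], [0, 0, 1.8, 0, 255]]])

```text
clock: 22.1
eef_pos: [0.4941, -0.015, 0.129]
eef_rot: [[-0.029, 1.0, 0.001], [1.0, 0.029, -0.001], [-0.001, 0.001, -1.0]]
contact_force: [-4.1, 1.3, 9.4]
gripper_width: 0.595
```

move_arm(moves=[[[0, 0, -6, 0, 255], [0, 0, -12, 0, 255], [0, 0, -12, 0, 255], [0, 0, -6, 0, 255], [0, 0, -2, 0, 255], [0, 0, 0, 0, 255], [0, 0, 1.2, 0, 255], [0, 0, 2.2, 0, 255], [0, 0, 2.2, 0, 255]]])

```text
clock: 23.22
eef_pos: [0.4939, -0.015, 0.1288]
eef_rot: [[-0.029, 1.0, 0.002], [1.0, 0.029, -0.002], [-0.002, 0.002, -1.0]]
contact_force: [-8.9, 1.6, 24.0]
gripper_width: 0.596
```

```bash
python3 - <<'E'
from h import *
goal((.4935,-.0153,.1335),np.deg2rad(1.6))
a=snap('side','s10.png')
h=cv2.cvtColor(a,cv2.COLOR_BGR2HSV)
for v in range(192,214,1): print(v,h[v,310:334,1],h[v,319:324,2])
E
```

```text
t 23.23 pos [ 0.4939 -0.015   0.1288] F [-8.9   1.62 24.  ] w 0.596 | shift [-0.3 -0.4 -4.7] turn 0.001
192 [ 58  61  59  58  65  73  77  78  77  74  77  75  77  73  77  78  80  70
  43  12  17  85 105 101] [169 170 173 173 172]
193 [ 59  63  67  69  74  76  80  75  74  76  73  78  77  79  78  77  79  69
  38  12  19  79 119 116] [174 175 174 175 174]
194 [ 64  65  72  73  76  76  73  74  73  76  78  78  75  76  79  80  77  68
  29   5  12  58 105 125] [179 177 174 176 175]
195 [ 64  66  68  70  74  76  77  75  74  77  75  76  78  79  82  78  79  67
  25   6  13  49 105 125] [182 180 178 174 175]
196 [ 67  66  66  70  71  75  75  76  75  76  75  77  78  76  77  82  81  63
  27   9  15  59  97 122] [188 187 181 173 172]
197 [ 68  72  74  72  74  78  77  74  75  77  76  78  80  80  80  83  78  62
  27   4  18  52  81 108] [193 190 177 170 165]
198 [68 72 78 80 79 80 78 78 80 78 72 79 82 83 81 82 75 54 21  8  7 24 51 83] [174 176 167 159 156]
199 [68 73 77 79 76 79 80 81 81 81 80 78 85 82 80 82 60 33 12  5  8 11 25 63] [154 156 154 153 150]
200 [70 74 77 80 83 79 82 82 83 79 76 83 84 79
[... 953 characters left out ...]
  9   6   9   7   9  18  36
  73 108 133 137 138 137] [144 143 141 139 139]
209 [ 66  66  62  54  39  25  10   7   8   8   8   7   7   5  10  11   9  16
  35  73 116 136 132 138] [152 150 150 148 144]
210 [ 64  64  60  51  32  13   6   7   7   7   5   5   8   8   8  12   3   8
  15  43  93 131 134 135] [152 156 156 157 154]
211 [ 63  61  57  49  29   6   7   7   9   8   8   8   7   7   5  11   9   7
   8  23  76 125 141 139] [150 153 155 151 149]
212 [ 61  61  59  55  27  10   7   5   7   5   7   8   8   8   9   9   8   5
  10  28  86 129 136 144] [149 152 153 155 150]
213 [ 61  61  58  55  32   9   7   7   5   5   8   8   7   8   8   7   9   9
  12  37  92 133 139 137] [151 154 156 154 153]
```

Force jumped from 9 to 24 N with only 0.2 mm of travel at TCP 0.1288, where landing was predicted at 0.129. The flange has landed. Lifting off and carrying the block back.

move_arm(moves=[[[0, 0, -4, 0, 255], [0, 0, -15, 0, 255], [0, 0, -35, 0, 255], [0, 0, -55, 0, 255], [45, 9, -55, 0, 255], [95, 19, -55, 0, 255], [145, 30, -55, 0, 255], [195, 40, -55, 0, 255], [230, 47, -55, 0, 255], [246, 51, -55, 0, 255]]])

```text
clock: 24.52
eef_pos: [0.5377, 0.2342, 0.1833]
eef_rot: [[-0.031, 1.0, 0.002], [1.0, 0.031, -0.002], [-0.002, 0.002, -1.0]]
contact_force: [0.6, -0.3, -1.9]
gripper_width: 0.598
```

```bash
python3 - <<'E'
from h import *
goal((.5375,.2318,-.0165),np.deg2rad(1.6))
a=snap('side','s11.png')
cv2.imwrite('pics/c11.png',cv2.resize(a[150:240,265:365],None,fx=6,fy=6,interpolation=2))
h=cv2.cvtColor(a,cv2.COLOR_BGR2HSV)
for v in range(192,200,1): print(v,h[v,310:334,1],h[v,319:324,2])
E
```

```text
t 24.52 pos [0.5377 0.2342 0.1833] F [ 0.59 -0.32 -1.86] w 0.598 | shift [ -2.   -0.7 199.8] turn 0.003
192 [ 61  60  60  63  63  63  61  64  73  87  93  94  98 103  89  77  71  73
  71  67  73  85 100 101] [221 226 226 223 220]
193 [ 60  63  63  65  62  61  61  59  61  73  89 102 103  87  57  38  37  39
  38  36  37  52  91 115] [218 218 219 220 219]
194 [ 61  62  64  65  63  62  62  56  58  60  74  94  91  61  29  13  11   9
  10  11  11  19  60 115] [221 215 214 216 217]
195 [ 63  65  66  65  63  64  60  55  45  42  50  62  59  39  14   7   4   6
   6   6   5  15  62 116] [224 215 211 212 211]
196 [ 64  63  65  63  65  63  56  41  25  18  18  24  21  12   7   6   7   6
   7   6   9  32  88 117] [225 209 202 203 208]
197 [ 64  64  65  65  64  62  50  30  11   6   6   5   5   5   5   6   6   7
   9   9  13  45  81 111] [220 206 198 200 209]
198 [65 65 65 67 65 61 55 32 10  5  6  5  5  6  5  8  8 11 11  6 11 24 48 83] [205 204 205 206 207]
199 [65 65 65 65 66 64 58 43 16  6  8  8  7  8  6  8  9 11  8  9  8 10 24 64] [176 183 185 184 184]
```

View pics/c11.png

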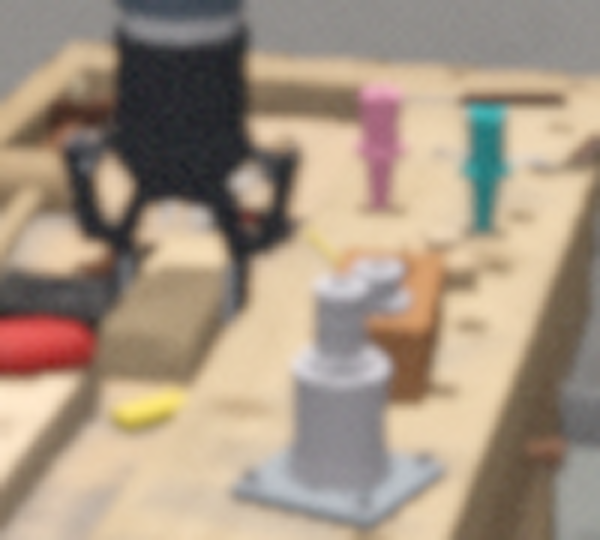

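Chuck at crop (340,320), with its flange down on the nose at (342,365). The block is held level, and the stub and decoys haven't moved. The body edge moved about 0.8 px to the left, so I'll check for tilt numerically.

```bash
python3 - <<'E'
from h import *
for f in('s5','s7','s11'):
    h=cv2.cvtColor(cv2.imread(f'pics/{f}.png'),cv2.COLOR_BGR2HSV)[...,1].astype(float); o=[]
    for v in list(range(196,221,1)):
        r=h[v,300:345]; c=21
        L=c
        while r[L]<33: L-=1
        l=L+(r[L]-33)/(r[L]-r[L+1])
        Rr=c
        while r[Rr]<40: Rr+=1
        g=Rr-(r[Rr]-40)/(r[Rr]-r[Rr-1]); o.append((v,round(300+l,1),round(300+g,1),round(300+(l+g)/2,1)))
    print(f,*o)
for z in(.02,.09,.094,.098,.146): print(z,proj('side',(.494,-.0153,z)).round(2))
for y in(-.0333,.0027): print(proj('side',(.494,y,.146)),proj('side',(.494,y-.006*np.sign(-y),.09)))
E
```

```text
s5 (196, np.float64(317.6), np.float64(331.2), np.float64(324.4)) (197, np.float64(317.6), np.float64(330.9), np.float64(324.2)) (198, np.float64(317.6), np.float64(331.7), np.float64(324.6)) (199, np.float64(317.6), np.float64(332.4), np.float64(325.0)) (200, np.float64(317.7), np.float64(332.4), np.float64(325.0)) (201, np.float64(317.7), np.float64(331.6), np.float64(324.6)) (202, np.float64(317.7), np.float64(326.0), np.float64(321.8)) (203, np.float64(317.8), np.float64(325.2), np.float64(321.5)) (204, np.float64(317.6), np.float64(325.2), np.float64(321.4)) (205, np.float64(317.3), np.float64(325.8), np.float64(321.5)) (206, np.float64(316.6), np.float64(327.0), np.float64(321.8)) (207, np.float64(316.1), np.float64(327.4), np.float64(321.8)) (208, np.float64(315.8), np.float64(327.8), np.float64(321.8)) (209, np.float64(314.9), np.float64(328.5), np.float64(321.7)) (210, np.float64(314.0), np.float64(329.0), np.float64(321.5)) (211, np.float64(313.8), np.float64(329.3), np.float64(321.5)) (212, np.float64(313.8), np.float64(329.3), np.float64(321.5)) (213, np.float64(314.0), n
[... 3154 characters left out ...]
, np.float64(329.2), np.float64(321.5)) (214, np.float64(314.0), np.float64(328.9), np.float64(321.4)) (215, np.float64(313.9), np.float64(328.8), np.float64(321.4)) (216, np.float64(313.9), np.float64(328.8), np.float64(321.3)) (217, np.float64(313.9), np.float64(328.6), np.float64(321.2)) (218, np.float64(313.9), np.float64(328.4), np.float64(321.2)) (219, np.float64(313.8), np.float64(328.5), np.float64(321.1)) (220, np.float64(313.9), np.float64(328.4), np.float64(321.1))
0.02 [320.79 226.53]
0.09 [321.06 210.31]
0.094 [321.07 209.37]
0.098 [321.09 208.43]
0.146 [321.28 197.02]
[322.1741727  195.54818616] [322.23940137 208.21578178]
[320.36667011 198.52401734] [319.84982571 212.45480201]
```

The body axis is straight (centre 321.3 px from row 203 to 206, nose 321.4), so there is no tilt. The bright top face spans rows 195.5–198.5, which matches a seated height of 0.146. Lowering the block.

move_arm(moves=[[[-2, -0.7, 50, 0, 255], [-2, -0.7, 100, 0, 255], [-2, -0.7, 145, 0, 255], [-2, -0.7, 175, 0, 255], [-2, -0.7, 190, 0, 255], [-2, -0.7, 195, 0, 255], [-2, -0.7, 198, 0, 255], [-2, -0.7, 199.5, 0, 255], [-2, -0.7, 200, 0, 255]]])

```text
clock: 25.7
eef_pos: [0.5381, 0.2328, -0.0162]
eef_rot: [[-0.031, 1.0, 0.003], [1.0, 0.031, -0.001], [-0.001, 0.003, -1.0]]
contact_force: [0.2, 0.7, -1.2]
gripper_width: 0.591
```

move_arm(moves=[[[0, 0, 0.7, 0, 255], [0, 0, 1, 0, 255], [0, 0, 1, 0, 255]]])

```text
clock: 26.08
eef_pos: [0.5382, 0.2329, -0.017]
eef_rot: [[-0.031, 1.0, 0.003], [1.0, 0.031, -0.001], [-0.001, 0.003, -1.0]]
contact_force: [-0.5, -0.2, -0.3]
gripper_width: 0.597
```

move_arm(moves=[[[0, 0, 0, 0, 120], [0, 0, 0, 0, 80], [0, 0, 0, 0, 40], [0, 0, 0, 0, 0], [0, 0, 0, 0, 0], [0, 0, -15, 0, 0], [0, 0, -50, 0, 0], [0, 0, -100, 0, 0], [0, 0, -150, 0, 0], [0, 0, -190, 0, 0]]])

```text
clock: 27.32
eef_pos: [0.5377, 0.2331, 0.1765]
eef_rot: [[-0.031, 1.0, 0.006], [1.0, 0.031, -0.0], [-0.0, 0.006, -1.0]]
contact_force: [0.7, 0.1, -0.3]
gripper_width: 1.001
```

move_arm(moves=[[[0, -50, -20, 0, 0], [0, -100, -40, 0, 0], [0, -130, -40, 0, 0], [0, -130, -40, 0, 0]]])

```text
clock: 27.82
eef_pos: [0.4058, 0.2291, 0.2176]
eef_rot: [[-0.032, 0.999, 0.008], [0.999, 0.032, 0.001], [0.0, 0.008, -1.0]]
contact_force: [-0.2, -0.4, 1.0]
gripper_width: 1.005
```

```bash
python3 - <<'E'
from h import *
goal((.5,.23,.2))
a=snap('side','s12.png');b=snap('top','t12.png')
o=np.zeros((480,800,3),np.uint8);o[:230]=cv2.resize(b[165:234,160:400],(800,230),interpolation=2)
o[230:,:500]=cv2.resize(a[160:285,230:480],None,fx=2,fy=2,interpolation=2);cv2.imwrite('pics/c12.png',o)
E
```

```text
t 27.82 pos [0.4058 0.2291 0.2176] F [-0.22 -0.42  0.98] w 1.005 | shift [-2.2 94.1 18.4] turn 0.032
```

View pics/c12.png

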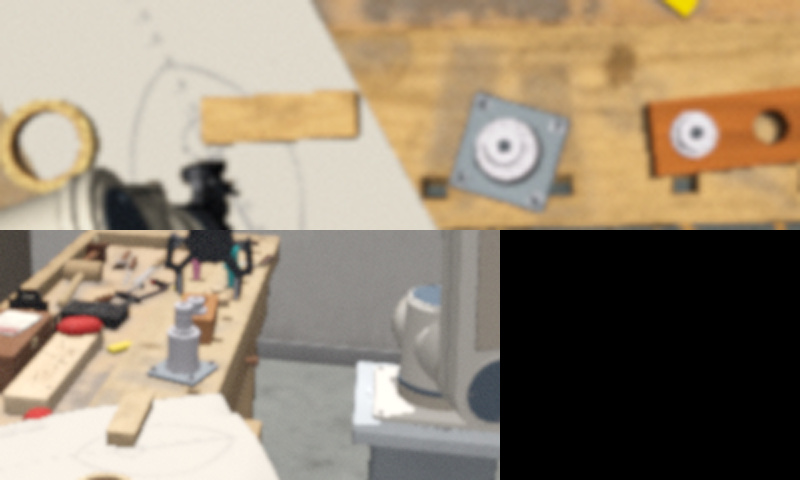

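The top view shows the chuck centred on the spindle at crop (505,148), its well in the rack empty, and the stub (693,133) and tape untouched. The block lies flat at (280,117) and the arm is clear of everything. Handing in.

```bash
python3 -c "
from cell import bot
print(bot.hand_in())"
```

```text
the job is handed in; nothing more can be done
None
```

The job is done and handed in at about 28 s of the 67 s allowed; no verdict was reported.

- **Pressing in:** I took the taller chuck and pressed it into the socket by hand with 6.4 N plus its weight. By force and image estimate, that left about 5 mm clear, and I let go.
- **Tapping:** I drove it home with five light taps of the block, lifted off between each. The held forces were 6–9 N on the first four.
- **Seating:** On the fifth tap the force rose to 24 N with only 0.2 mm of travel, at the height predicted for the flange landing. I took that as seated.
- **Putting back:** The block went back flat on the bench.

**Last checks:**
- The chuck's axis in the side view is straight over the nose, with its top face at the seated height.
- The stub chuck and tape look unmoved.
- The block lies flat and the arm touches nothing.

**What disagreed:**
- **Fingertip height:** The fingertips appeared about 30 mm farther back than the description says. My first grasp therefore held only the top few millimetres of the chuck, so I let it settle in the socket, gripped it lower and then pressed.
- **Sideways force:** On the last tap there was a sideways force of about 9 N. The body then sat about 0.2 px (roughly 1 mm) to one side, with no visible tilt.
- **Flange contact:** Contact all round was inferred from the force stop and the straight axis. The pictures are too coarse to show the gap directly.

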